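# Engage the label winder for the jug

### The arm

A 6-joint arm with a two-finger parallel gripper is mounted at the origin on the work surface. World frame = base frame: x ahead of the robot, y to its left, z up, the work surface at z = 0. Lengths are in mm, angles in degrees, forces in N, time in s.
With the tool pointing down it reaches from about 300 to 850 mm from the base axis. Payload 4.2 kg.
Tool frame: the origin (TCP) lies at the very end of the fingers, on their centre line; the grasp point (between the pads) lies 19 mm behind it (hold_point_z is the z of the grasp point in the tool frame, in mm); z points along the fingers, y is the direction in which the jaws open and shut (so a half turn about z gives the same grasp; the last joint's range is limited). The gripper opens to 91 mm and grips with 3 to 60 N. Pads are 32 mm wide; open, the fingers measure 118 mm over their backs; the gripper's body (76 mm by 178 mm) begins 60 mm behind the grasp point.
Start: joints at [-69.385, 18.312, 89.639, -0, 72.044, -1.146], TCP at [213.177, -534.04, 213.976] pointing down, gripper open.
Joint ranges: [-177.97, 177.97], [-48.28, 115.42], [12.27, 149.76], [-77.06, 257.06], [2.81, 150.46], [-146.56, 146.56]. Speed limits (degrees/s): [147.25, 147.25, 180, 180, 180, 180].

### API

Orientations are given as [roll, pitch, yaw] about the fixed x, y, z axes, in that order (R = Rz(yaw) Ry(pitch) Rx(roll)).
In Python, from workcell import state, grab_frame, job_done, hold_point_z gives the robot as it stands. The module is installed in compiled form; this text tells all that it offers.
- The arm moves only by the shell command python3 -m creep 'ROWS' [FORCE]. ROWS is JSON, a list of rows, each a list of 7 numbers: the closure, from 0 (fully open) to 1 (shut), then the shift along the tool's x, y, z in mm, then the turn, a rotation vector about the tool's x, y, z in degrees. A call has 1 to 5 rows; each row shifts and turns the commanded pose from where the row before left it, along the tool's axes as they then stand; what a row does not reach is not made up. A row lasts 1/8 s, in which the tool goes at most 62.5 mm and 10.7 degrees, less where a joint would pass 70% of its speed; a pose out of reach is approached as far as the arm can. A call is refused whole if a number of a shift passes 62.5 or a number of a turn 10.7, either way. A call with a gripper value outside its range is refused whole. The fingers move at their own pace and stop on an object; FORCE is the grip in N (left out, the last holds). Time passes only in rows, so rows that do not move let the fingers close. It gives the time, the measured TCP pose, the force and the opening at its end, in the units of the state.
- state(): the state, without advancing time (a new reading comes with each control period).
- grab_frame(name): name is "side" or "top"; returns a dict with "frame" (480x640x3 uint8, red, green, blue), "fx", "fy", "cx", "cy" (pixels), "view" (4x4, takes a point from world to camera coordinates). Camera axes: x right, y down, z forward; pixel columns grow to the right and rows downward; lengths in mm; the calibration is good to about 2 mm. A picture is of the moment at which its call begins. There is no depth.
- job_done(): hands the job in, once; it reports no verdict.
The state is a dict: "time_s": time; "qpos": joint angles; "qvel": joint speeds; "effort": joint torques, N m; "ee_pos": TCP position; "ee_rot": TCP orientation; "force": force on the tool from outside, world axes, zero at the start; "torque": the same for the moment, N m; "gripper_width": finger opening in mm.
Only numpy, scipy, OpenCV 4.12 (cv2) and the standard library are available. Lean on these libraries where they do the work, as an engineer would, in place of code of your own. Each camera call takes 0.05 s, during which the arm holds its last target.

### The job

The label winder has two turntables, and the shift lever standing in its H-shaped gate is in neutral. Find the turntable that carries the round-shouldered syrup jug, move the lever across the neutral slot to that side and then push it fully forward (away from the robot) into that slot, and let go. Do not put the lever into any of the other three slots, and do not knock over or push away the jug or the bottle.

Things in the scene. Friction and masses are not known exactly. Their poses are not given: they have to be found in the camera images.
- label_winder: Fixed grey bench machine: base 180 x 470 x 22 mm, turntables (dia 120, top 35 high) 165 mm left and right of its middle, gearbox between. Its steel gate plate (top 130 high) has an H slot: neutral along y; slots 22 wide forward (+x) and back, 22 mm left and right of the middle. Origin: under the base's centre, at table height; x forward (away from the robot, yaw up to 0.35 rad), y left, z up.
- shift_knob (a point): Centre of the black ball knob (dia 38 mm) on the shift lever (dia 10). It tilts about a pivot on the machine's z axis, 20 mm above the table, 180 mm below the knob. Knob travel from upright: 46 mm to each side, 53 forward and back; it enters a slot 29 to 46 (best 38) off the middle; 10 play in neutral. Needs 1 to 3 N, no spring, stays put. Starts in neutral, within 20 of the middle. z along stem.
- jug: Squat cream plastic syrup jug, 94 mm in diameter, 161 mm tall, sloping round shoulders, small loop handle at the neck, black cap; stands upright on one of the two turntables. Origin: centre of its underside, z up.
- bottle: Slim dark brown syrup bottle, 54 mm in diameter, 182 mm tall, black cap; stands upright on the other turntable. Origin: centre of its underside, z up.
Mind the look-alikes: they are no part of the job. Of the things shaped like the jug, the cream one is meant.

How it is judged:
By the outcome, as a careful person would: the job done as asked, in the order asked, and still so for the second after the job is handed in, with the robot touching nothing.
It also fails if it takes over 26 s, if anything falls off the work surface, if the arm or the gripper's body presses on something with over 40 N, if the wrist force passes 120 N, or if a joint passes its speed limit or range.

## Working session

There is one attempt and no reset: what is moved stays moved. The work goes in short steps, Python scripts to look and compute and a shell command to move; the robot and the scene stay as the last step left them, time stands still between calls to the robot, and variables do not carry over. Pictures are saved under pics/ and viewed, and the job is handed in when it is done.

```bash
mkdir -p pics; python3 - <<'E'
from workcell import state, grab_frame, hold_point_z
import cv2,json,numpy as np,pickle
s=state(); print(s, hold_point_z)
for n in("side","top"):
    f=grab_frame(n); pickle.dump(f,open(n+".pkl","wb")); cv2.imwrite(f"pics/{n}0.png",f["frame"][:,:,::-1]); print(n,f["fx"],f["fy"],f["cx"],f["cy"],np.round(f["view"],3).tolist())
E
```

```text
{'time_s': 0.0, 'qpos': array([-6.93848967e+01,  1.83488490e+01,  8.97061879e+01, -1.66759904e-03,
        7.20438452e+01, -1.14426035e+00]), 'qvel': array([ 0.04896513, -0.01853805, -0.0827544 , -0.00425944, -0.01866754,
        0.02076939]), 'effort': array([-2.33221239e-03, -4.12462413e+01, -2.31971616e+01,  7.26694940e-02,
        4.57408628e-02, -1.34859092e-04]), 'ee_pos': array([ 212.98630837, -533.55182011,  213.14975248]), 'ee_rot': array([-1.79901106e+02, -3.89483165e-04,  2.17598788e+01]), 'force': array([-0.2958829 ,  0.50663052,  0.31960335]), 'torque': array([-0.02054925, -0.01120869,  0.03759012]), 'gripper_width': 91.28359548167465} -18.8
side 600.6240763853726 600.6240763853726 323.97705693846945 246.61319718170526 [[-0.92, -0.392, 0.008, 495.793], [-0.285, 0.653, -0.702, 219.213], [0.27, -0.648, -0.712, 1056.591], [0.0, 0.0, 0.0, 1.0]]
top 447.15292624483175 447.15292624483175 320.8857648558734 239.5943345366036 [[-0.019, -0.999, -0.026, 63.308], [-0.986, 0.023, -0.165, 529.743], [0.166, 0.022, -0.986, 773.594], [0.0, 0.0, 0.0, 1.0]]
```

View pics/side0.png

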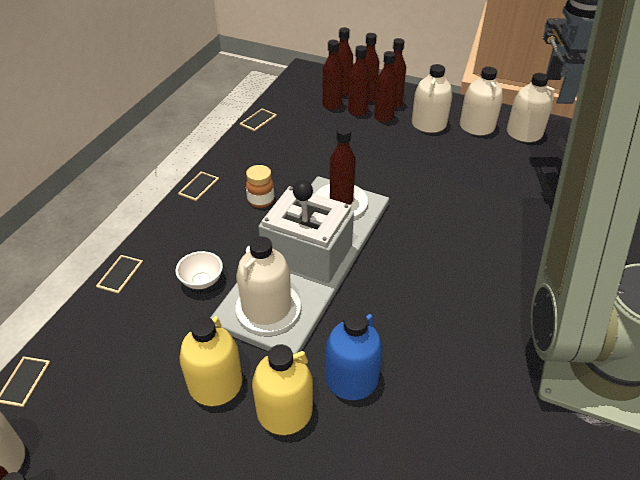

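View pics/top0.png

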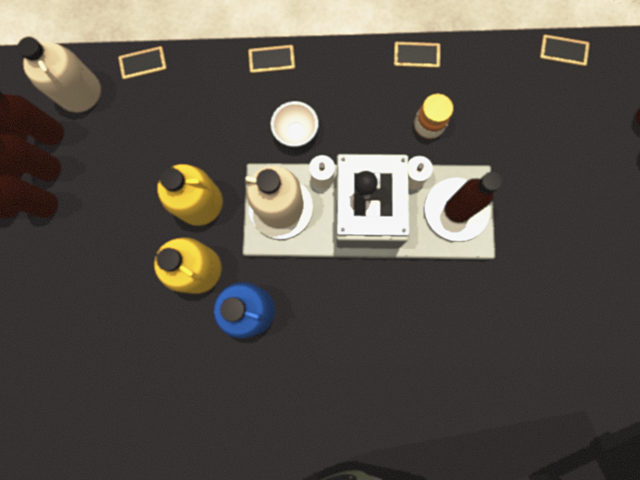

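The jug candidates in the top view are cream (275,200) on the left turntable, cream (62,75) far left, yellow (190,195) and (188,265), and blue (243,310). The side view adds three cream jugs at (432,100), (482,103) and (530,108). I choose the cream jug on the machine, top (275,200) / side (265,285). The bottle is on the right turntable. I'll check this in a crop and measure.

```bash
cat > h.py <<'E'
import numpy as np
from scipy.optimize import least_squares
def proj(f,p):
    c=f["view"]@np.append(p,1); return np.array([f["fx"]*c[0]/c[2]+f["cx"],f["fy"]*c[1]/c[2]+f["cy"]])
def ray(f,u):
    R=f["view"][:3,:3];t=f["view"][:3,3]
    d=R.T@np.array([(u[0]-f["cx"])/f["fx"],(u[1]-f["cy"])/f["fy"],1]); return -R.T@t,d
def onz(f,u,z):
    o,d=ray(f,u); return o+d*(z-o[2])/d[2]
def tri(fs,us):
    return least_squares(lambda p:np.concatenate([proj(f,p)-u for f,u in zip(fs,us)]),[600,0,150])
E
python3 - <<'E'
import pickle,cv2,numpy as np
t=pickle.load(open("top.pkl","rb"));s=pickle.load(open("side.pkl","rb"))
a=cv2.resize(t["frame"][130:280,230:510],None,fx=2.8,fy=2.8,interpolation=cv2.INTER_CUBIC)
b=cv2.resize(s["frame"][120:350,200:400],None,fx=2.5,fy=2.5,interpolation=cv2.INTER_CUBIC)
cv2.imwrite("pics/ct.png",a[:,:,::-1]);cv2.imwrite("pics/cs.png",b[:,:,::-1])
for n,f,(x0,x1,y0,y1) in(("top",t,(345,385,165,205)),("side",s,(285,320,172,206))):
    g=f["frame"][y0:y1,x0:x1].max(2)
    print(n);print("\n".join("".join("#" if v<50 else "." for v in r) for r in g))
E
```

```text
top
........................................
........................................
........................................
........................................
........................................
........................................
........................................
...................####.................
................##########..............
.............####.#...######............
...........#######.....#..###...........
...........#####..........###...........
...........####.#..........###..........
...........####.#...........##..........
...........####.............###.........
...........####............####.........
...........###..............###.........
...........#####...........####.........
..........#######..........####.........
...........#####.##.......#####.........
..........########...##########.........
..........###########..########.........
...........####################.........
...........####################.........
...........####################.........
...........####################.........
...........###################
[... 1072 characters left out ...]
..#.####........
.#......###.........#...###........
##.......##.#.........#####........
#......#####.##.....#######........
........#######....#.#######.......
........#####.###..#########.......
........#####.##############.......
.........##################........
.........##################........
..........################.........
..........################.........
...........##############..........
............############...........
.............##########............
...............######..............
...................................
...................................
...................................
..........#........................
............####...................
```

View pics/ct.png

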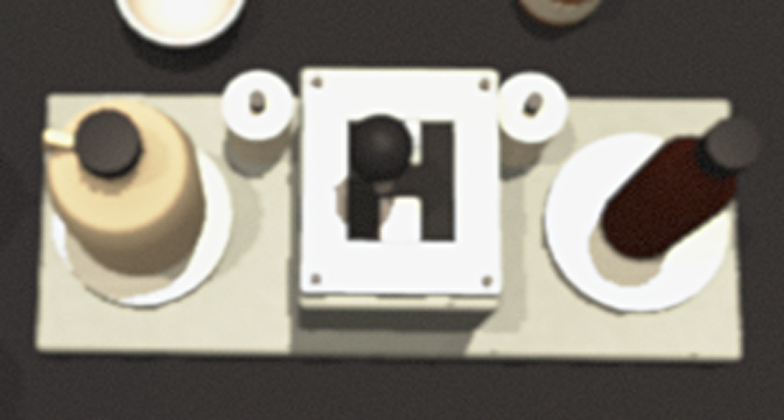

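View pics/cs.png

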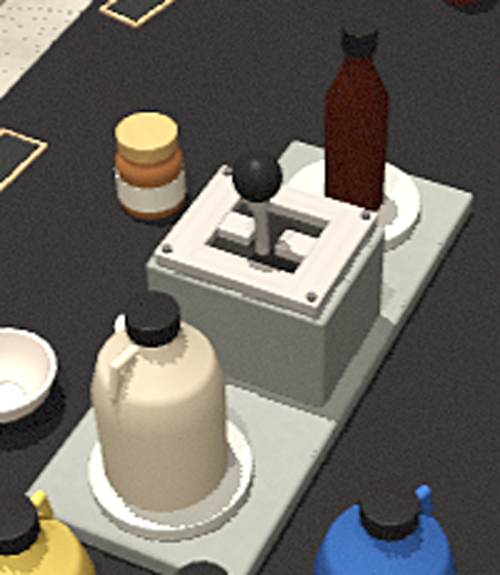

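```bash
python3 - <<'E'
import pickle,numpy as np
from h import *
t=pickle.load(open("top.pkl","rb"));s=pickle.load(open("side.pkl","rb"))
r=tri([t,s],[(365.9,182.5),(302.8,190.5)]);k=r.x;print("knob",k,r.fun)
def tc(x,y):return (x/2.8+230,y/2.8+130)
B=np.array([onz(t,tc(*c),22)[:2] for c in((48,94),(729,101),(742,358),(38,350))])
P=np.array([onz(t,tc(*c),130)[:2] for c in((300,68),(499,70),(499,295),(300,295))])
print(B,B.mean(0));print(P,P.mean(0))
for c in((317,82),(484,85),(486,281),(316,279)): print("screw",onz(t,tc(*c),130)[:2])
for c in((347,120),(455,120),(455,241),(347,241)): print("slot",onz(t,tc(*c),130)[:2])
# joint fit: base 180x470
def res(v):
    x,y,a=v;R=np.array([[np.cos(a),-np.sin(a)],[np.sin(a),np.cos(a)]])
    L=np.array([[90,235],[90,-235],[-90,-235],[-90,235]])
    return ((R@L.T).T+[x,y]-B).ravel()
q=least_squares(res,[600,0,0]);print(q.x,np.degrees(q.x[2]),q.fun)
a=q.x[2];R=np.array([[np.cos(a),-np.sin(a)],[np.sin(a),np.cos(a)]])
print("knob in machine",R.T@(k[:2]-q.x[:2]),R.T@(k[:2]-P.mean(0)))
print("proj knob upright", proj(t,[*q.x[:2],200]),proj(s,[*q.x[:2],200]))
E
```

```text
knob [591.26704348 -20.91059319 197.91748207] [-0.01665551 -0.0723745   0.08444194  0.02914692]
[[ 688.13473855  193.43821219]
 [ 670.16267774 -274.7937649 ]
 [ 493.09122526 -268.97344304]
 [ 508.80408273  198.63982594]] [590.04818107 -37.92229245]
[[662.16848597  20.07288796]
 [657.53207916 -99.34871723]
 [520.35722485 -92.35277602]
 [523.06260862  23.52578503]] [590.78009965 -37.02570507]
screw [653.05106349  10.06480633]
screw [648.37299263 -89.91846098]
screw [528.83025979 -85.22088437]
screw [532.36750008  13.91710762]
slot [628.77482791  -7.22784799]
slot [627.02862561 -71.61094998]
slot [553.15212497 -68.269676  ]
slot [554.70347506  -4.93005041]
[ 5.90048181e+02 -3.79222924e+01 -3.53342377e-02] -2.024502694768514 [ 0.15908362  0.31339119  1.52750816 -1.16126278 -1.28868529 -0.62274522
 -0.3979065   1.47061686]
knob in machine [ 0.61713126 17.04413934] [-0.08265683 16.1222552 ]
proj knob upright [377.32861401 182.51630928] [307.33363689 184.31690947]
```

The crop confirms that the cream round-shouldered jug is on the left (+y) turntable. The knob is at (591,-21,199), about 17 mm left of neutral centre, and the machine yaw is -2°. I'll lift and turn first.

```bash
python3 -m creep '[[0,0,0,-40,0,0,8],[0,0,0,-40,0,0,8],[0,0,0,-25,0,0,7.9],[0,0,0,0,0,0,0]]'
```

```text
time_s: 0.6
ee_pos: [213.4, -534.7, 320.5]
ee_rot: [179.8, -0.1, -2.0]
force: [-0.1, -0.1, -0.2]
gripper_width: 91.0
```

```bash
python3 -m creep '[[0,33,-48,0,0,0,0],[0,33,-48,0,0,0,0],[0,33,-48,0,0,0,0],[0,33,-48,0,0,0,0],[0,33,-48,0,0,0,0]]'; python3 -m creep '[[0,33,-48,0,0,0,0],[0,33,-48,0,0,0,0],[0,33,-48,0,0,0,0],[0,33,-48,0,0,0,0],[0,33,-48,0,0,0,0]]'
```

```text
time_s: 1.23
ee_pos: [387.2, -298.3, 317.0]
ee_rot: [-179.9, 0.1, -2.0]
force: [-0.1, 0.6, -0.0]
gripper_width: 91.5
time_s: 1.85
ee_pos: [561.0, -64.9, 316.8]
ee_rot: [180.0, 0.2, -2.0]
force: [1.1, -0.2, 0.4]
gripper_width: 91.2
```

```bash
python3 -m creep '[[0,29,-47,0,0,0,0],[0.2,0,0,0,0,0,0],[0.2,0,0,0,0,0,0]]'
```

```text
time_s: 2.22
ee_pos: [590.8, -21.0, 317.2]
ee_rot: [180.0, 0.2, -2.0]
force: [-0.3, -0.1, 0.4]
gripper_width: 74.5
```

```bash
python3 -m creep '[[0.2,0,0,40,0,0,0],[0.2,0,0,40,0,0,0],[0.2,0,0,30,0,0,0],[0.2,0,0,26,0,0,0],[0.2,0,0,0,0,0,0]]'; python3 - <<'E'
from workcell import grab_frame
import cv2
for n,(x,y,w,h) in(("side",(200,120,200,230)),("top",(230,130,280,150))):
    f=grab_frame(n)["frame"][y:y+h,x:x+w,::-1]; cv2.imwrite(f"pics/{n}1.png",cv2.resize(f,None,fx=2.5,fy=2.5))
E
```

```text
time_s: 2.85
ee_pos: [589.2, -22.2, 180.9]
ee_rot: [180.0, 0.3, -2.2]
force: [0.3, 0.7, 0.8]
gripper_width: 73.0
```

View pics/side1.png

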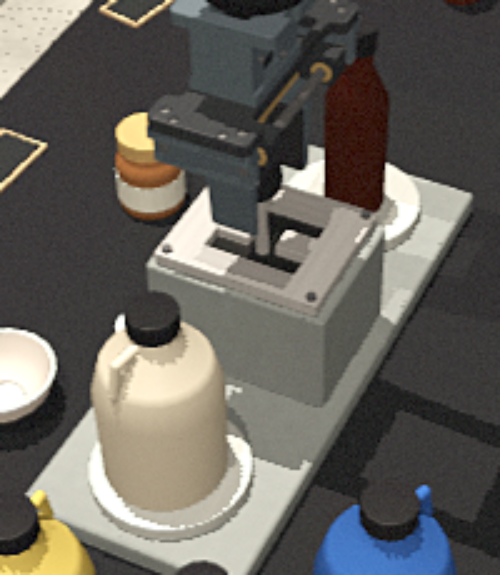

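View pics/top1.png

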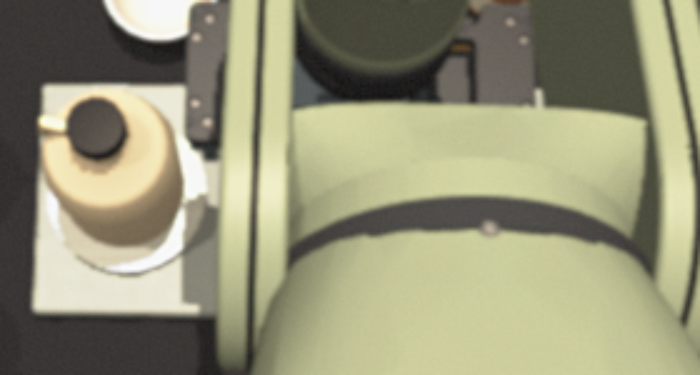

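The side crop shows the stem at (262,230) standing between the two fingers, with the knob (270,180) between the pads. The jug and bottle haven't moved. I'll close gently.

```bash
python3 -m creep '[[0.6,0,0,0,0,0,0],[0.7,0,0,0,0,0,0],[0.7,0,0,0,0,0,0],[0.7,0,0,0,0,0,0]]' 12
```

```text
time_s: 3.45
ee_pos: [591.7, -20.5, 183.2]
ee_rot: [-180.0, -0.0, -2.1]
force: [-0.0, 1.5, 2.0]
gripper_width: 37.4
```

```bash
python3 -m creep '[[0.7,0,-7,1,0,0,0],[0.7,0,-7,1,0,0,0],[0.7,0,-7,1.5,0,0,0],[0.7,0,0,0,0,0,0],[0.7,0,0,0,0,0,0]]'; python3 - <<'E'
from workcell import grab_frame
import cv2
f=grab_frame("side")["frame"][120:350,200:400,::-1]; cv2.imwrite(f"pics/side2.png",cv2.resize(f,None,fx=2.5,fy=2.5))
E
```

```text
time_s: 4.08
ee_pos: [592.5, 0.7, 179.5]
ee_rot: [-180.0, -0.0, -2.1]
force: [-0.9, -1.1, 2.2]
gripper_width: 37.3
```

View pics/side2.png

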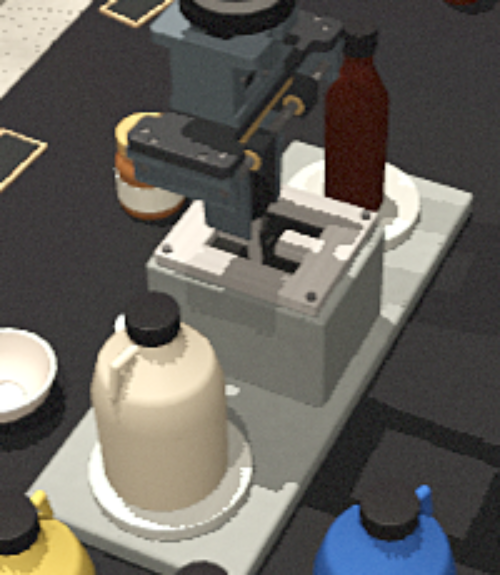

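The lever has moved left: stem at (255,240), knob about 38 mm left of the middle, low forces. Next I'll push it forward along the arc.

```bash
python3 -m creep '[[0.7,12,0,0.5,0,0,0],[0.7,12,0,1.2,0,0,0],[0.7,12,0,2,0,0,0],[0.7,0,0,0,0,0,0]]'
```

```text
time_s: 4.62
ee_pos: [630.2, -0.8, 175.5]
ee_rot: [-180.0, -0.1, -2.1]
force: [1.7, 2.2, 2.6]
gripper_width: 37.2
```

```bash
python3 -m creep '[[0.7,10,0,2.5,0,0,0],[0.7,6,0,2,0,0,0],[0.7,4,0,0,0,0,0],[0.7,0,0,0,0,0,0],[0.7,0,0,0,0,0,0]]'; python3 - <<'E'
from workcell import grab_frame
import cv2
f=grab_frame("side")["frame"][120:350,200:400,::-1]; cv2.imwrite(f"pics/side3.png",cv2.resize(f,None,fx=2.5,fy=2.5))
E
```

```text
time_s: 5.25
ee_pos: [647.7, -1.8, 170.8]
ee_rot: [-180.0, 0.1, -2.1]
force: [-2.3, 1.0, 2.2]
gripper_width: 37.1
```

View pics/side3.png

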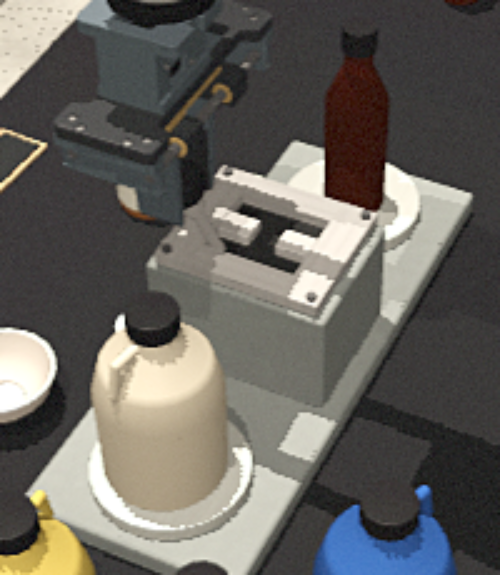

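```bash
python3 -m creep '[[0.7,4,0,0,0,0,0],[0.7,0,0,0,0,0,0]]'
```

```text
time_s: 5.55
ee_pos: [650.2, -2.1, 170.1]
ee_rot: [180.0, 0.3, -2.2]
force: [-6.4, 1.6, 0.4]
gripper_width: 36.8
```

It has hit the stop (-6.4 N). I'll release by opening slightly, then lift straight up.

```bash
python3 -m creep '[[0.3,0,0,0,0,0,0],[0.3,0,0,0,0,0,0],[0.3,0,0,0,0,0,0]]';python3 -m creep '[[0.3,0,0,-15,0,0,0],[0.3,0,0,-30,0,0,0],[0.3,0,0,-40,0,0,0],[0.3,0,0,-45,0,0,0],[0.3,0,0,0,0,0,0]]'; python3 - <<'E'
from workcell import grab_frame
import cv2
f=grab_frame("side")["frame"][120:350,200:400,::-1]; cv2.imwrite(f"pics/side4.png",cv2.resize(f,None,fx=2.5,fy=2.5))
E
```

```text
time_s: 5.92
ee_pos: [652.8, -2.4, 171.3]
ee_rot: [180.0, -0.1, -2.1]
force: [0.2, 1.4, -0.6]
gripper_width: 62.6
time_s: 6.55
ee_pos: [654.3, -2.1, 307.3]
ee_rot: [-180.0, -0.6, -2.1]
force: [0.6, 0.1, -0.7]
gripper_width: 63.7
```

View pics/side4.png

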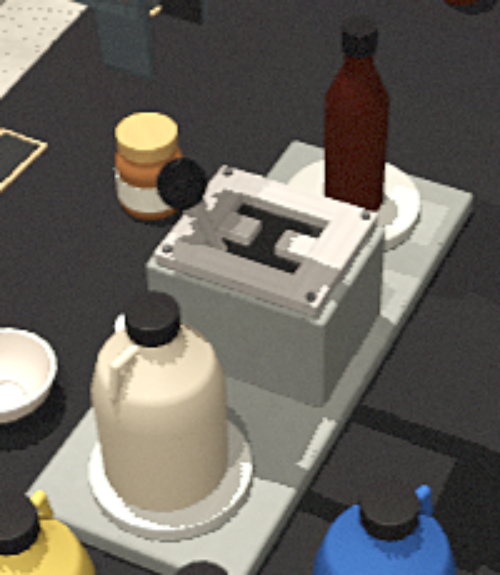

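The knob is forward-left at crop (183,183), and the jug and bottle are undisturbed. I'll retreat for a top-view check.

```bash
python3 -m creep '[[0.3,-20,40,0,0,0,0],[0.3,-30,45,0,0,0,0],[0.3,-30,50,0,0,0,0],[0.3,-30,50,0,0,0,0],[0.3,-30,50,0,0,0,0]]';python3 -m creep '[[0.3,-40,40,0,0,0,0],[0.3,-40,40,0,0,0,0],[0.3,-40,40,0,0,0,0],[0.3,-20,20,0,0,0,0],[0.3,0,0,0,0,0,0]]'; python3 - <<'E'
from workcell import grab_frame,state
import cv2,numpy as np
from h import *
fs={n:grab_frame(n) for n in("top","side")}
a=np.radians(-2.02);M=np.array([590.4,-37.5])
R=np.array([[np.cos(a),-np.sin(a)],[np.sin(a),np.cos(a)]])
for X,Y in((53,38),(48,38),(53,32)):
    p=np.append(R@[X,Y]+M,20+np.sqrt(180**2-X*X-Y*Y)); print(X,Y,[proj(f,p).round(1) for f in fs.values()])
cv2.imwrite("pics/top5.png",cv2.resize(fs["top"]["frame"][130:280,230:510,::-1],None,fx=2.8,fy=2.8))
cv2.imwrite("pics/side5.png",cv2.resize(fs["side"]["frame"][150:250,230:350,::-1],None,fx=5,fy=5))
E
```

```text
time_s: 7.22
ee_pos: [502.0, -232.8, 300.2]
ee_rot: [-180.0, 0.1, -2.1]
force: [0.7, 0.4, -0.2]
gripper_width: 64.0
time_s: 7.85
ee_pos: [356.9, -367.0, 300.4]
ee_rot: [-179.9, 0.1, -2.3]
force: [-0.7, -0.1, -0.7]
gripper_width: 64.2
53 38 [array([351.6, 151.5]), array([271.9, 193.5])]
48 38 [array([351.6, 154.2]), array([274.3, 193.7])]
53 32 [array([355.5, 151.2]), array([273.5, 191.1])]
```

View pics/top5.png

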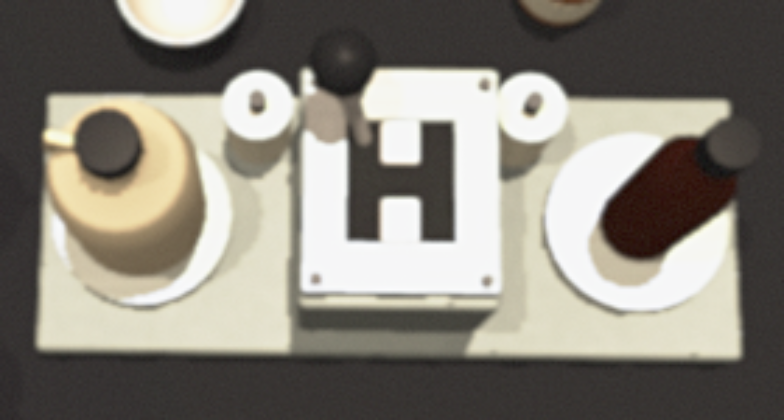

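View pics/side5.png

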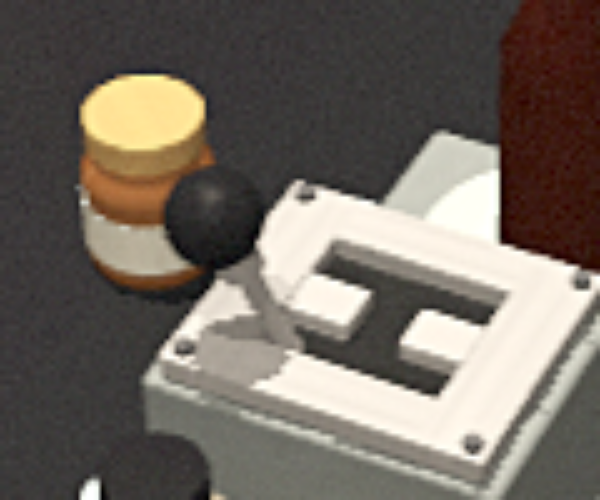

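The top view puts the knob at full-frame (352.5,152.1) and the side view at (272.8,193.2). Predicted for 53 forward, 38 left: (351.6,151.5) and (271.9,193.5). The lever is fully forward in the left slot and the jug and bottle haven't moved. Handing in.

```bash
python3 -c "
from workcell import job_done,state
print(job_done(),state()['time_s'])"
```

```text
the job is handed in; nothing more can be done
the job is handed in; nothing more can be done
```

The lever is fully forward in the left slot, and the job is handed in. The cream round-shouldered jug is on the left turntable (+y) and the brown bottle on the right. I gripped the knob, moved it across neutral to about 38 mm left of the middle, pushed it forward to its stop (about 6 N), let go and retreated.

- **Lever position:** in both cameras the knob is within about 1 px of where it should be for 53 mm forward and 38 mm left.
- **Jug and bottle:** both stand where they started, and the arm is clear of everything.
- **Time and force:** the last move ended at 7.85 s, and the highest force I read was about 7 N.

No check failed or disagreed. Handing in reported no verdict, so I can't confirm how it was judged.

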